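# Feed one bored blank to the corner of the drilling board

### The job

Four wooden blanks lie side by side, touching, on the drilling board. Without lifting it, push the one with the two round holes out of the row and seat it in the corner of the board, its long side flat against the wooden side fence and its end flat against the face plate of the metal cross stop; there in the corner, press the end home against the plate with about 6 N (never 10) for half a second. Push gently, do not shift the stop from its setting, leave the other blanks and the things on the bench where they are, and let go.

Things in the scene. Friction and masses are not known exactly. Their poses are not given: they have to be found in the camera images.
- board: White laminated drilling board fixed to the bench, 270 (its x) x 460 (its y) mm, 18 mm thick; origin at the centre of its underside. The row of blanks lies on its +y half. A wooden side fence, 25 mm high above the board's top, stands along y from y = 0 to y = -225 mm; its inner face looks to the board's -x. The cross stop lies across the -y half, along the board's x. The corner is where the fence and the stop meet.
- corner_fence (a point): Point on the inner face of the side fence (board x = +85 mm) at the level of the board's top surface; axes as the board's: the fence runs along y, its face looks to -x.
- stop: Cross stop: aluminium bar 195 (x) x 18 x 25 mm high, reaching to the fence; in front, on screws, a steel face plate 195 mm long, 25 high. Origin: foot of the bar's front, mid-length, at the board's top; axes as the board's. The plate's face looks to +y, 6 to 30 mm before the origin: set by hand, not measured, find it by feel. The stop sits anywhere within 40 mm of y; at 12 N it slides to -y.
- blank: The blank to move: a light wooden block, 40 (x) x 90 (y) x 35 (z) mm, 70 to 130 g, with two dark round holes 22 mm across in its top, 20 mm either side of the middle; origin at the centre of its underside. It starts as any of the four in the row, lying along the board's y (axes as the board's), touching its neighbours with its long sides; the ends of the row are staggered by some mm.
- plain1: A plain blank of the row without holes, same size and axes as the bored one; origin at the centre of its underside. It stays where it is.
- plain2: A plain blank of the row without holes, same size and axes as the bored one; origin at the centre of its underside. It stays where it is.
- plain3: A plain blank of the row without holes, same size and axes as the bored one; origin at the centre of its underside. It stays where it is.
- glue: White glue bottle on the bench to the right of the board, 56 mm across, 150 mm high; origin at the centre of its underside. Leave alone.
- tin: Open steel tin on the bench to the right of the board, 80 mm across, 70 mm high; origin at the centre of its underside. Leave alone.
- driver: Screwdriver lying on the bench to the left of the board, about 0.2 m long; its origin is on the tool, its length along its x. Leave alone.
Things that resemble listed ones, but are neither listed nor needed, are in the scene too. Leave any green look-alike of the blank alone.

How it is judged:
By the outcome, as a careful person would: the job done as asked, in the order asked, and still so for the second after the job is handed in, with the robot touching nothing.
It also fails if it takes over 72 s, if anything falls off the work surface, if the arm or the gripper's body presses on something with over 40 N, if the wrist force passes 120 N, or if a joint passes its speed limit or range.

### The arm

A 6-joint arm with a two-finger parallel gripper is mounted at the origin on the work surface. World frame = base frame: x ahead of the robot, y to its left, z up, the work surface at z = 0. Lengths are in mm, angles in rad, forces in N, time in s.
With the tool pointing down it reaches from about 300 to 775 mm from the base axis. Payload 14.6 kg.
Tool frame: the origin (TCP) lies on the centre line of the jaws, within the pads' length; the fingertips stand manip.finger_overhang ahead of it and the grasp point (between the pads) lies 11 mm behind it (manip.finger_overhang is the distance from the TCP to the fingertips, in mm); y points along the fingers, x is the direction in which the jaws open and shut, and the axes are right-handed (so a half turn about y gives the same grasp; the last joint's range is limited). The gripper opens to 94 mm and grips with 3 to 60 N. Pads are 16 mm wide; open, the fingers measure 119 mm over their backs; the gripper's body (75 mm by 177 mm) begins 78 mm behind the grasp point.
Start: joints at [-1.332, 0.3, 1.521, -0, 1.321, -0.067], TCP at [165.574, -524.476, 213.446] pointing down, gripper open.
Joint ranges: [-3.03, 3.03], [-0.79, 2.21], [0.23, 2.52], [-1.04, 4.18], [0, 3.07], [-2.55, 2.55]. Speed limits (rad/s): [2.22, 2.22, 2.57, 3.14, 3.14, 3.14].

### API

Orientations are given as [roll, pitch, yaw] about the fixed x, y, z axes, in that order (R = Rz(yaw) Ry(pitch) Rx(roll)).
In Python, from cell import monitor, viewer, ticket, manip gives the robot as it stands.
- The arm moves only by the shell command python3 -m jog 'ROWS' [FORCE]. ROWS is JSON, a list of rows, each an object of numbers: "grip": the finger opening in cm, from 0 to 9.4; "dx", "dy", "dz": the shift along the tool's x, y, z in cm; "spin": the turn about the tool's y in degrees. In form: [{"grip": .., "dx": .., "dy": .., "dz": .., "spin": ..}, ...]. A call has 1 to 20 rows; each row is the pose to reach, as a shift and turn from the pose commanded when the call began, along the tool's axes at that moment; what a row does not reach only later rows make up. A row lasts 1/8 s, in which the tool goes at most 62.5 mm and 10.7 degrees, less where a joint would pass 70% of its speed; a pose out of reach is approached as far as the arm can. A call with a gripper value outside its range is refused whole. The fingers move at their own pace and stop on an object; FORCE is the grip in N (left out, the last holds). Time passes only in rows, so rows that repeat a pose let the fingers close. It gives the time, the measured TCP pose, the force and the opening at its end, in the units of the state.
- monitor.read_state(): the state, without advancing time (a new reading comes with each control period).
- viewer.camera(name): name is "side" or "top"; returns a dict with "color" (480x640x3 uint8, red, green, blue), "vertical_fov" (degrees; the focal length in pixels is half the picture's height over the tangent of half this angle, whatever the lens; pixels are square), "cx", "cy" (the principal point, pixels), "k1" (the pictures are not rectified: a ray, as slopes to the right and down, at radius r is drawn at 1 + k1 r^2 times it, then the intrinsics apply), "rvec" (rotation vector, rad) and "tvec" (3), from world to camera coordinates, as OpenCV has them. Camera axes: x right, y down, z forward; pixel columns grow to the right and rows downward; lengths in mm; the calibration is good to about 2 mm. A picture is of the moment at which its call begins. There is no depth.
- ticket.sign_off(): hands the job in, once; it reports no verdict.
The state is a dict: "clock": time; "joints": joint angles; "qd": joint speeds; "effort": joint torques, N m; "eef_pos": TCP position; "eef_rot": TCP orientation; "wrist_force": force on the tool from outside, world axes, zero at the start; "moment": the same for the moment, N m; "finger_gap": finger opening in mm.
Only numpy, scipy, OpenCV 4.12 (cv2) and the standard library are available. Lean on these libraries where they do the work, as an engineer would, in place of code of your own. Each camera call takes 0.05 s, during which the arm holds its last target. There are 200 camera calls.

## Working session

There is one attempt and no reset: what is moved stays moved. The work goes in short steps, Python scripts to look and compute and a shell command to move; the robot and the scene stay as the last step left them, time stands still between calls to the robot, and variables do not carry over. Pictures are saved under pics/ and viewed, about 8 in all and at most 12, crops included, and the job is handed in when it is done.

```bash
mkdir -p pics; cat > h.py <<'E'
import numpy as np, cv2
from cell import monitor, viewer, ticket, manip
def cam(n):
    c=viewer.camera(n); f=240/np.tan(np.radians(c['vertical_fov'])/2)
    c['K']=np.array([[f,0,c['cx']],[0,f,c['cy']],[0,0,1.]]); c['D']=np.array([c['k1'],0,0,0,0.]); return c
def save(c,name,crop=None,s=1):
    im=c['color'][:,:,::-1]
    if crop: x0,y0,x1,y1=crop; im=im[y0:y1,x0:x1]
    cv2.imwrite('pics/'+name,cv2.resize(im,None,fx=s,fy=s,interpolation=cv2.INTER_CUBIC))
def ray(c,uv,z):
    p=cv2.undistortPoints(np.array(uv,float).reshape(-1,1,2),c['K'],c['D'],None,None).reshape(-1,2)
    # invert via iterations default
    R=cv2.Rodrigues(np.array(c['rvec'],float))[0]; t=np.array(c['tvec'],float).ravel()
    o=-R.T@t; d=np.c_[p,np.ones(len(p))]@R
    return o+d*((z-o[2])/d[:,2])[:,None]
def proj(c,P):
    return cv2.projectPoints(np.array(P,float).reshape(-1,1,3),np.array(c['rvec'],float),np.array(c['tvec'],float),c['K'],c['D'])[0].reshape(-1,2)
E
python3 - <<'E'
from h import *
for n in('top','side'):
    c=cam(n); save(c,n+'0.png',s=1.25); print(n,c['vertical_fov'],c['cx'],c['cy'],c['k1'],c['rvec'],c['tvec'])
s=monitor.read_state(); print(s, manip.finger_overhang)
E
```

```text
top 44.71169739651309 321.6946119907069 241.32153749653648 -0.01422608485094501 [ 2.16180318 -2.13635391  0.16919774] [   2.07256006  523.50506468 1539.61474711]
side 51.291180092247345 321.8947599766653 238.53783452068126 0.027619961547210015 [ 0.28030455 -2.74898826  1.28124111] [ 514.80521559   95.41386014 1312.76181285]
{'clock': 0.1, 'joints': array([-1.33159888e+00,  3.00409886e-01,  1.52150946e+00,  1.17519907e-05,
        1.32070328e+00, -6.66190633e-02]), 'qd': array([ 0.00097518, -0.00065512, -0.00196578,  0.00059162, -0.00045664,
        0.00037146]), 'effort': array([ 1.75353922e-03, -5.32645261e+01, -3.53283119e+01,  7.09377229e-02,
        2.34889443e-02, -6.12044687e-05]), 'eef_pos': array([ 165.52629396, -524.26531527,  212.95020083]), 'eef_rot': array([-1.57071640e+00,  1.02692914e-03, -1.26498269e+00]), 'wrist_force': array([ 0.34125723,  0.85242857, -0.20352561]), 'moment': array([ 0.00162321,  0.02590193, -0.04487323]), 'finger_gap': 93.9463491892458} 8.0
```

View pics/top0.png

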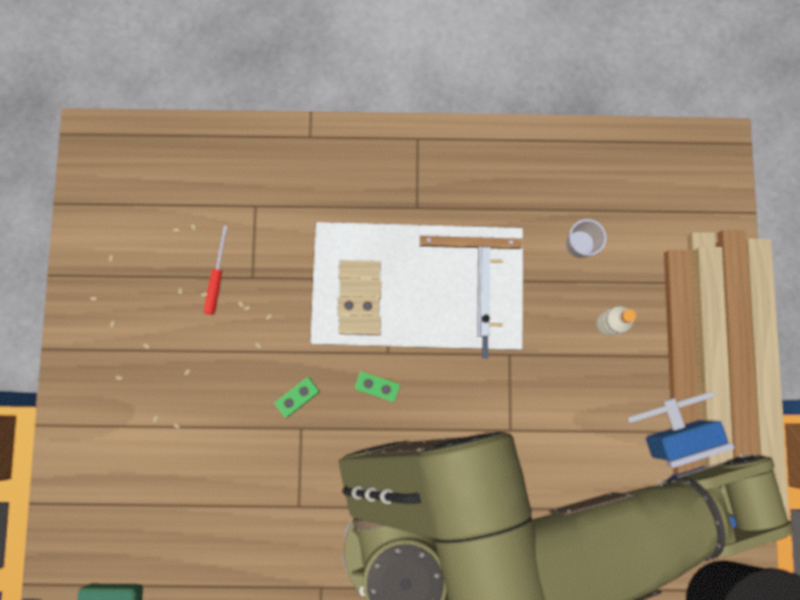

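View pics/side0.png

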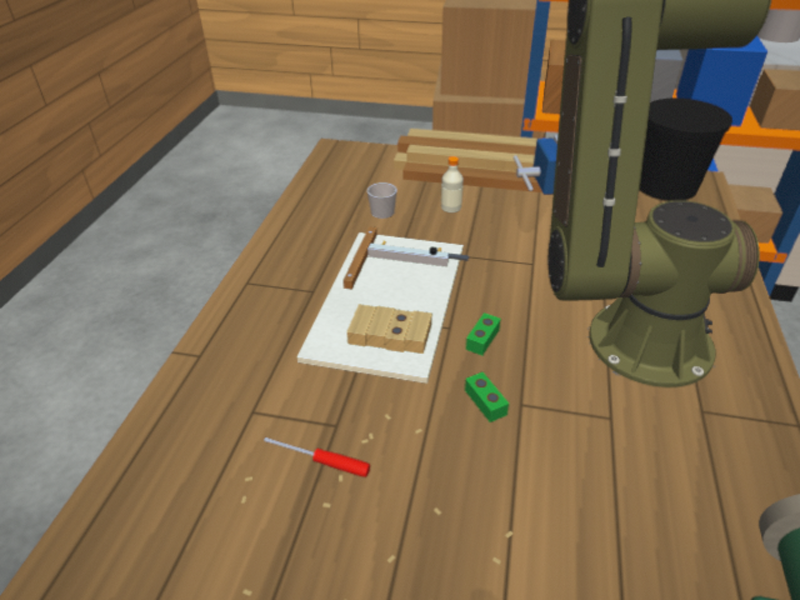

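```bash
python3 - <<'E'
from h import *
c=cam('top'); save(c,'top1.png',(240,170,430,290),4.2)
c=cam('side'); save(c,'side1.png',(230,180,390,310),5)
c=cam('top')
E
```

```text
(no output)
```

View pics/top1.png

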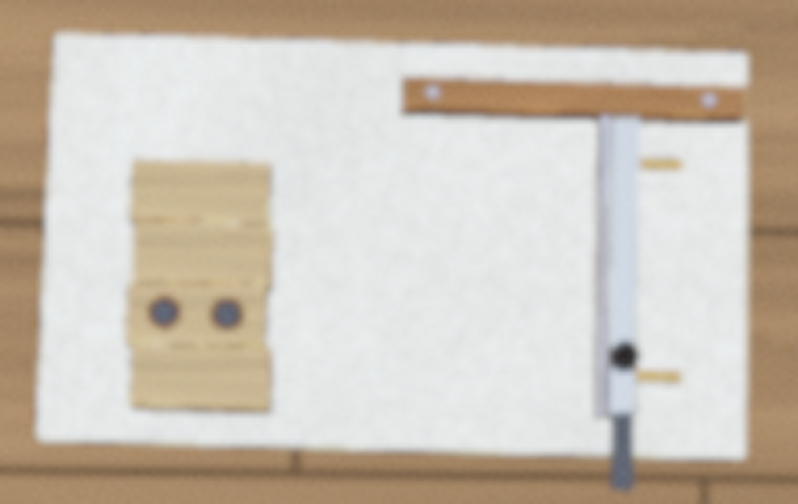

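View pics/side1.png

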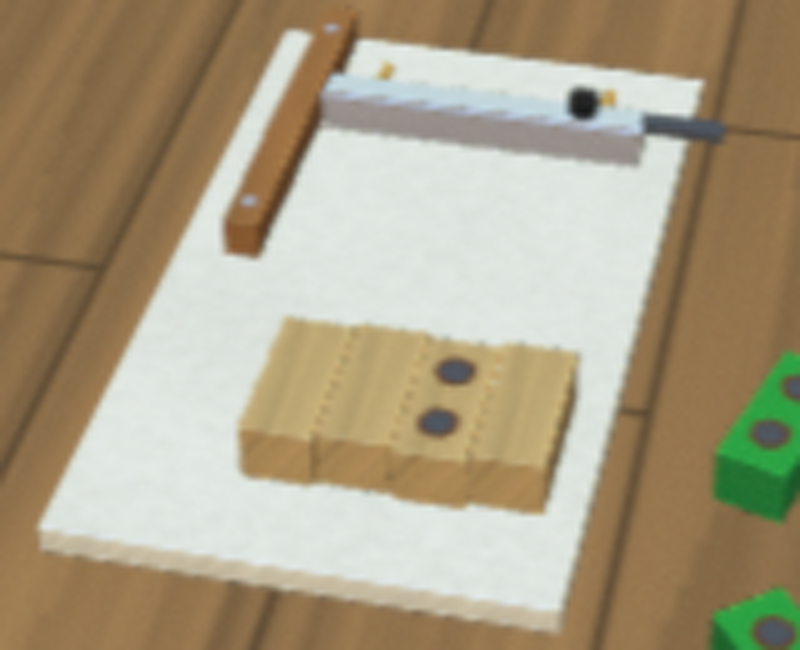

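```bash
cat >> h.py <<'E'
def unc(p,o,s): return (np.array(p,float)+.5)/s-.5+np.array(o)
E
python3 - <<'E'
from h import *
np.set_printoptions(precision=1,suppress=True)
T=lambda p:unc(p,(240,170),4.2); S=lambda p:unc(p,(230,180),5)
ct=cam('top'); cs=cam('side')
bt=T([(55,33),(748,50),(747,459),(37,441)]); bs=S([(290,30),(703,80),(560,612),(40,532)])
print('board top',ray(ct,bt,18)); print('board side (fl,fr,nr,nl)',ray(cs,bs,18))
print('holes',ray(ct,T([(164,312),(227,314)]),53),ray(cs,S([(438,423),(455,371)]),53))
print('row top: outer UL,UR,LR,LL; bored L end, R end mid',ray(ct,T([(132,160),(272,163),(271,411),(132,408),(127,312),(266,316)]),53))
print('fence inner foot/top edge top cam z43: ',ray(ct,T([(405,113),(598,116)]),43))
print('stop plate left edge z43',ray(ct,T([(601,117),(597,415)]),43), 'bar back', ray(ct,T([(638,117)]),43))
print('side cam plate foot z18',ray(cs,S([(320,127),(640,164)]),18),'fence foot near',ray(cs,S([(262,256)]),18))
E
```

```text
board top [[ 703.7  202.1   18. ]
 [ 698.5 -257.9   18. ]
 [ 426.5 -253.6   18. ]
 [ 432.6  206.    18. ]]
board side (fl,fr,nr,nl) [[ 694.  -261.9   18. ]
 [ 425.8 -257.8   18. ]
 [ 434.1  202.7   18. ]
 [ 701.6  200.8   18. ]]
holes [[512.9 123.5  53. ]
 [512.1  83.3  53. ]] [[512.8 119.   53. ]
 [512.6  78.3  53. ]]
row top: outer UL,UR,LR,LL; bored L end, R end mid [[611.3 146.2  53. ]
 [610.6  56.2  53. ]
 [450.4  54.3  53. ]
 [451.2 142.4  53. ]
 [512.6 147.   53. ]
 [511.1  58.5  53. ]]
fence inner foot/top edge top cam z43:  [[ 646.9  -29.5   43. ]
 [ 646.6 -155.1   43. ]]
stop plate left edge z43 [[ 646.  -157.    43. ]
 [ 451.3 -153.6   43. ]] bar back [[ 646.3 -181.1   43. ]]
side cam plate foot z18 [[ 648.7 -163.1   18. ]
 [ 451.1 -163.9   18. ]] fence foot near [[650.3 -35.2  18. ]]
```

```bash
cat >> h.py <<'E'
def delta(target,yaw):
    "target xyz mm, yaw -> dx,dy,dz cm, spin deg"
    from scipy.spatial.transform import Rotation as Ro
    s=monitor.read_state(); R=Ro.from_euler('xyz',s['eef_rot']).as_matrix()
    d=R.T@(np.array(target)-s['eef_pos'])/10
    print('delta cm',d.round(3),'spin',round(-np.degrees(yaw-s['eef_rot'][2]),2),'F',s['wrist_force'].round(2),s['clock'])
E
python3 -c "
from h import *
delta([514,190,200],-.014)"; python3 -m jog --help | head -5
```

```text
delta cm [-57.635   1.35   54.734] spin -71.68 F [ 0.61 -0.92 -0.56] 0.35invalid input: not JSON, or not a number
```

```bash
python3 -m jog '[{"grip":0,"dx":-14,"dy":0,"dz":13.5,"spin":-18},{"grip":0,"dx":-28,"dy":0,"dz":27,"spin":-36},{"grip":0,"dx":-42,"dy":0,"dz":41,"spin":-54},{"grip":0,"dx":-57.6,"dy":1.3,"dz":54.7,"spin":-71.7},{"grip":0,"dx":-57.6,"dy":1.3,"dz":54.7,"spin":-71.7},{"grip":0,"dx":-57.6,"dy":1.3,"dz":54.7,"spin":-71.7},{"grip":0,"dx":-57.6,"dy":1.3,"dz":54.7,"spin":-71.7},{"grip":0,"dx":-57.6,"dy":1.3,"dz":54.7,"spin":-71.7},{"grip":0,"dx":-57.6,"dy":1.3,"dz":54.7,"spin":-71.7},{"grip":0,"dx":-57.6,"dy":1.3,"dz":54.7,"spin":-71.7},{"grip":0,"dx":-57.6,"dy":1.3,"dz":54.7,"spin":-71.7},{"grip":0,"dx":-57.6,"dy":1.3,"dz":54.7,"spin":-71.7},{"grip":0,"dx":-57.6,"dy":1.3,"dz":54.7,"spin":-71.7},{"grip":0,"dx":-57.6,"dy":1.3,"dz":54.7,"spin":-71.7},{"grip":0,"dx":-57.6,"dy":1.3,"dz":54.7,"spin":-71.7},{"grip":0,"dx":-57.6,"dy":1.3,"dz":54.7,"spin":-71.7},{"grip":0,"dx":-57.6,"dy":1.3,"dz":54.7,"spin":-71.7},{"grip":0,"dx":-57.6,"dy":1.3,"dz":54.7,"spin":-71.7}]'
python3 -c "
from h import *
delta([513.5,178,36],-.014)"
```

```text
clock: 2.6
eef_pos: [513.8, 189.1, 200.7]
eef_rot: [-1.571, -0.0, -0.014]
wrist_force: [-1.3, -0.5, 0.0]
finger_gap: 0.8
delta cm [-0.021 16.469 -1.11 ] spin -0.01 F [-1.26 -0.51  0.02] 2.6
```

```bash
python3 -m jog '[{"grip":0,"dy":5,"dz":-0.6},{"grip":0,"dy":10,"dz":-1.1},{"grip":0,"dy":13,"dz":-1.1},{"grip":0,"dy":15,"dz":-1.1},{"grip":0,"dy":16,"dz":-1.1},{"grip":0,"dy":16.4,"dz":-1.1},{"grip":0,"dy":16.4,"dz":-1.1},{"grip":0,"dy":16.4,"dz":-1.1}]'
python3 - <<'E'
from h import *
c=cam('top'); save(c,'top2.png',(240,170,430,290),4.2)
delta([513.5,178,36],-.014)
F=np.array([ (cam('top'),monitor.read_state()['wrist_force'])[1] for _ in range(4)]);print(F)
E
```

```text
delta cm [-0.02  16.462 -1.119] spin -0.01 F [-0.21 -0.38  0.69] 2.65
[[ 0.45295994 -0.01575139 -0.26297624]
 [-0.05095896  0.606691   -0.56102971]
 [-0.36702863 -0.24407747 -0.75754065]
 [ 0.50731048 -0.12432685 -0.00347125]]validation failed for argument at $[0]...
```

View pics/top2.png

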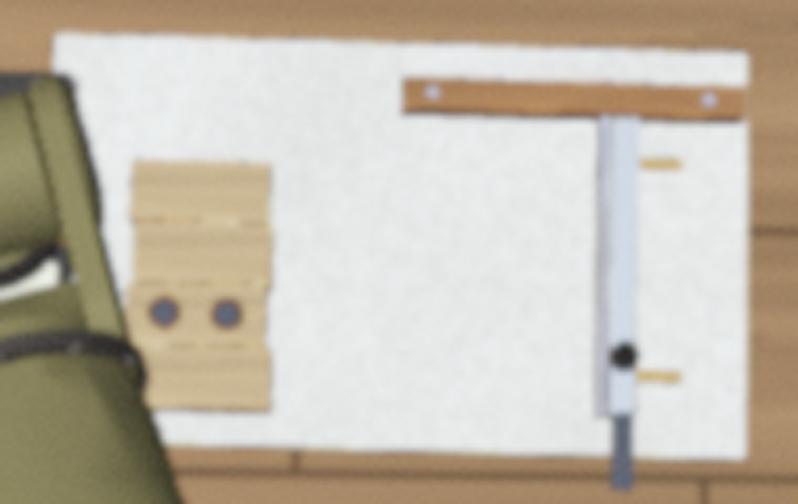

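The picture shows the row untouched, the holes still at crop (164,312) and (227,314), and the arm at upper left. The move was refused because rows need all five fields.

```bash
python3 -m jog '[{"grip":0,"dx":0,"dy":5,"dz":-0.6,"spin":0},{"grip":0,"dx":0,"dy":10,"dz":-1.1,"spin":0},{"grip":0,"dx":0,"dy":13,"dz":-1.1,"spin":0},{"grip":0,"dx":0,"dy":15,"dz":-1.1,"spin":0},{"grip":0,"dx":0,"dy":16,"dz":-1.1,"spin":0},{"grip":0,"dx":0,"dy":16.4,"dz":-1.1,"spin":0},{"grip":0,"dx":0,"dy":16.4,"dz":-1.1,"spin":0},{"grip":0,"dx":0,"dy":16.4,"dz":-1.1,"spin":0}]'
python3 - <<'E'
from h import *
c=cam('side'); save(c,'side2.png',(230,160,390,310),4)
delta([513.5,178,36],-.014)
F=np.array([ (cam('top'),monitor.read_state()['wrist_force'])[1] for _ in range(4)]);print(F)
E
```

```text
clock: 3.85
eef_pos: [514.0, 178.6, 37.1]
eef_rot: [-1.57, -0.001, -0.014]
wrist_force: [-0.1, -0.1, 0.1]
finger_gap: 0.6
delta cm [-0.047  0.112 -0.058] spin 0.02 F [ 0.03 -0.3  -0.27] 3.9
[[ 0.06943436  0.30051137  0.21640432]
 [-0.04533335 -0.09729272  0.46217172]
 [ 0.09337775  0.90938271  0.16573539]
 [-0.09965903 -0.24999499  0.76941777]]
```

View pics/side2.png

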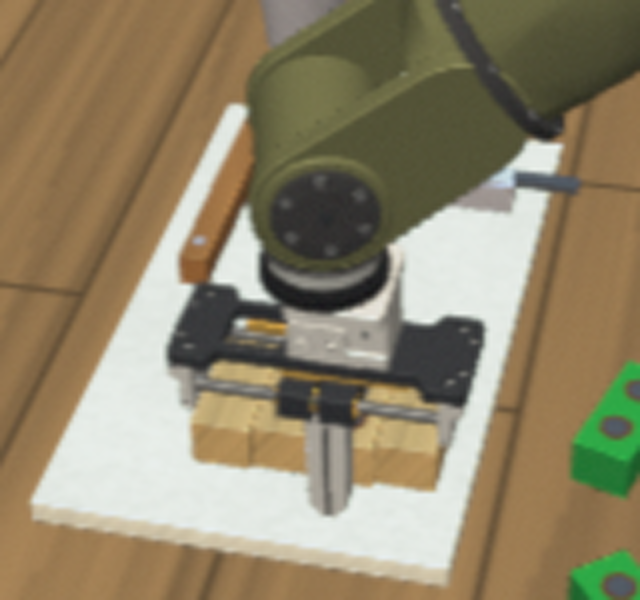

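Fingers are down in front of the bored blank's end, at crop (330,490), and the row is undisturbed. I'll push gently now.

```bash
python3 -m jog '[{"grip":0,"dx":-0.05,"dy":0.1,"dz":-1.0,"spin":0},{"grip":0,"dx":-0.05,"dy":0.1,"dz":-1.8,"spin":0},{"grip":0,"dx":-0.05,"dy":0.1,"dz":-2.1,"spin":0},{"grip":0,"dx":-0.05,"dy":0.1,"dz":-2.4,"spin":0},{"grip":0,"dx":-0.05,"dy":0.1,"dz":-2.7,"spin":0},{"grip":0,"dx":-0.05,"dy":0.1,"dz":-3.0,"spin":0},{"grip":0,"dx":-0.05,"dy":0.1,"dz":-3.4,"spin":0},{"grip":0,"dx":-0.05,"dy":0.1,"dz":-3.9,"spin":0},{"grip":0,"dx":-0.05,"dy":0.1,"dz":-4.4,"spin":0},{"grip":0,"dx":-0.05,"dy":0.1,"dz":-4.9,"spin":0}]'
python3 - <<'E'
from h import *
c=cam('top'); save(c,'top3.png',(240,170,430,290),4.2)
E
```

```text
clock: 5.35
eef_pos: [512.4, 129.1, 35.4]
eef_rot: [-1.571, 0.0, -0.014]
wrist_force: [-1.0, 1.6, 0.3]
finger_gap: 0.5
```

View pics/top3.png

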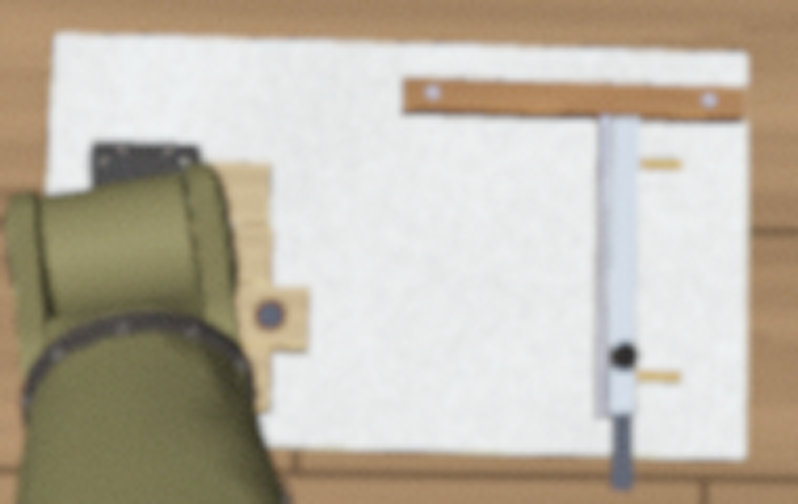

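The bored blank is sliding out straight: its right hole is now at crop (270,315), its end at 307. The neighbours' ends are unmoved at 270.

```bash
python3 -m jog '[{"grip":0,"dx":0,"dy":0,"dz":-0.5,"spin":0},{"grip":0,"dx":0,"dy":0,"dz":-1.2,"spin":0},{"grip":0,"dx":0,"dy":0,"dz":-2.0,"spin":0},{"grip":0,"dx":0,"dy":0,"dz":-2.9,"spin":0},{"grip":0,"dx":0,"dy":0,"dz":-3.8,"spin":0},{"grip":0,"dx":0,"dy":0,"dz":-4.7,"spin":0},{"grip":0,"dx":0,"dy":0,"dz":-5.6,"spin":0},{"grip":0,"dx":0,"dy":0,"dz":-6.5,"spin":0},{"grip":0,"dx":0,"dy":0,"dz":-7.4,"spin":0},{"grip":0,"dx":0,"dy":0,"dz":-8.3,"spin":0},{"grip":0,"dx":0,"dy":0,"dz":-9.2,"spin":0},{"grip":0,"dx":0,"dy":0,"dz":-10.1,"spin":0},{"grip":0,"dx":0,"dy":0,"dz":-11,"spin":0},{"grip":0,"dx":0,"dy":0,"dz":-12,"spin":0},{"grip":0,"dx":0,"dy":0,"dz":-13,"spin":0},{"grip":0,"dx":0,"dy":0,"dz":-14,"spin":0},{"grip":0,"dx":0,"dy":0,"dz":-15,"spin":0},{"grip":0,"dx":0,"dy":0,"dz":-15.8,"spin":0},{"grip":0,"dx":0,"dy":0,"dz":-16.3,"spin":0},{"grip":0,"dx":0,"dy":0,"dz":-16.6,"spin":0}]'
python3 -m jog '[{"grip":0,"dx":0,"dy":0,"dz":0.4,"spin":0},{"grip":0,"dx":0,"dy":0,"dz":1.2,"spin":0},{"grip":0,"dx":0,"dy":-2,"dz":2,"spin":0},{"grip":0,"dx":0,"dy":-6,"dz":2,"spin":0},{"grip":0,"dx":-2,"dy":-8,"dz":1,"spin":0},{"grip":0,"dx":-6,"dy":-8,"dz":-3,"spin":0},{"grip":0,"dx":-6,"dy":-8,"dz":-3,"spin":0},{"grip":0,"dx":-6,"dy":-8,"dz":-3,"spin":0}]'
python3 - <<'E'
from h import *
c=cam('top'); save(c,'top4.png',(240,170,430,290),4.2)
c=cam('side'); save(c,'side4.png',(230,160,390,310),4)
E
```

```text
clock: 7.9
eef_pos: [510.2, -36.7, 35.5]
eef_rot: [-1.571, -0.0, -0.014]
wrist_force: [-0.3, 1.4, 0.6]
finger_gap: 0.5
clock: 8.9
eef_pos: [450.3, -65.2, 115.7]
eef_rot: [-1.571, -0.001, -0.014]
wrist_force: [0.4, -0.7, -0.3]
finger_gap: 0.6
```

View pics/top4.png

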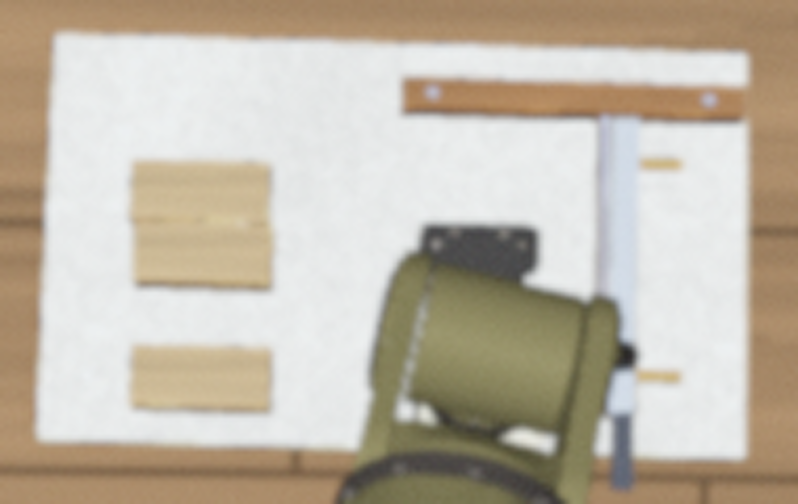

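```bash
python3 -m jog '[{"grip":0,"dx":0,"dy":1,"dz":-2.5,"spin":0},{"grip":0,"dx":0,"dy":4,"dz":-2.5,"spin":0},{"grip":0,"dx":0,"dy":6.5,"dz":-2.5,"spin":0},{"grip":0,"dx":0,"dy":7.6,"dz":-2.5,"spin":0},{"grip":0,"dx":0,"dy":8,"dz":-2.5,"spin":0},{"grip":0,"dx":0.5,"dy":8,"dz":-2.5,"spin":0},{"grip":0,"dx":1.2,"dy":8,"dz":-2.5,"spin":0},{"grip":0,"dx":1.9,"dy":8,"dz":-2.5,"spin":0},{"grip":0,"dx":2.3,"dy":8,"dz":-2.5,"spin":0},{"grip":0,"dx":2.6,"dy":8,"dz":-2.5,"spin":0},{"grip":0,"dx":2.9,"dy":8,"dz":-2.5,"spin":0},{"grip":0,"dx":3.2,"dy":8,"dz":-2.5,"spin":0},{"grip":0,"dx":3.6,"dy":8,"dz":-2.5,"spin":0},{"grip":0,"dx":4.2,"dy":8,"dz":-2.5,"spin":0},{"grip":0,"dx":4.9,"dy":8,"dz":-2.5,"spin":0}]'
python3 - <<'E'
from h import *
c=cam('side'); save(c,'side5.png',(230,160,390,310),4)
E
```

```text
clock: 10.88
eef_pos: [498.9, -91.3, 35.4]
eef_rot: [-1.571, 0.0, -0.014]
wrist_force: [-0.4, 0.7, 0.7]
finger_gap: 0.9
```

View pics/side5.png

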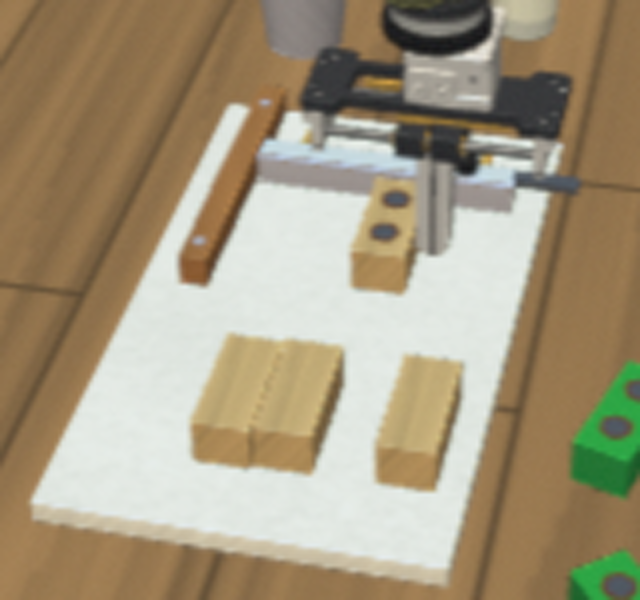

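The side view shows the blank clear of the row and upright. The fingers are on its near long side at crop (435,250), about mid-length.

```bash
python3 -m jog '[{"grip":0,"dx":0.7,"dy":0,"dz":0.1,"spin":0},{"grip":0,"dx":1.5,"dy":0,"dz":0.1,"spin":0},{"grip":0,"dx":2.3,"dy":0,"dz":0.1,"spin":0},{"grip":0,"dx":3.1,"dy":0,"dz":0.1,"spin":0},{"grip":0,"dx":3.9,"dy":0,"dz":0.1,"spin":0},{"grip":0,"dx":4.7,"dy":0,"dz":0.1,"spin":0},{"grip":0,"dx":5.5,"dy":0,"dz":0.1,"spin":0},{"grip":0,"dx":6.3,"dy":0,"dz":0.1,"spin":0},{"grip":0,"dx":7.1,"dy":0,"dz":0.1,"spin":0},{"grip":0,"dx":7.8,"dy":0,"dz":0.1,"spin":0},{"grip":0,"dx":8.3,"dy":0,"dz":0.1,"spin":0},{"grip":0,"dx":8.6,"dy":0,"dz":0.1,"spin":0},{"grip":0,"dx":8.8,"dy":0,"dz":0.1,"spin":0},{"grip":0,"dx":8.9,"dy":0,"dz":0.1,"spin":0}]'
for i in 1 2 3; do python3 -m jog '[{"grip":0,"dx":0.1,"dy":0,"dz":0,"spin":0},{"grip":0,"dx":0.2,"dy":0,"dz":0,"spin":0}]' | grep -E "pos|force"; done
```

```text
clock: 12.68
eef_pos: [587.5, -91.5, 35.5]
eef_rot: [-1.571, 0.0, -0.014]
wrist_force: [-2.4, 1.0, 0.2]
finger_gap: 0.6
eef_pos: [589.5, -91.6, 35.5]
wrist_force: [-1.0, -0.3, 0.8]
eef_pos: [591.5, -91.6, 35.5]
wrist_force: [-0.8, -0.2, 0.4]
eef_pos: [593.5, -91.6, 35.4]
wrist_force: [-1.5, 0.2, 0.1]
```

```bash
python3 -m jog '[{"grip":0,"dx":0.05,"dy":0,"dz":0,"spin":0},{"grip":0,"dx":0.1,"dy":0,"dz":0,"spin":0}]' | grep -E "pos|force"
python3 -m jog '[{"grip":0,"dx":0.05,"dy":0,"dz":0,"spin":0},{"grip":0,"dx":0.1,"dy":0,"dz":0,"spin":0}]' | grep -E "pos|force"
```

```text
eef_pos: [594.5, -91.6, 35.4]
wrist_force: [-0.4, 0.7, -0.1]
eef_pos: [595.5, -91.6, 35.5]
wrist_force: [-1.2, -0.1, 0.5]
```

```bash
python3 -m jog '[{"grip":0,"dx":0.05,"dy":0,"dz":0,"spin":0},{"grip":0,"dx":0.1,"dy":0,"dz":0,"spin":0}]' | grep -E "pos|force"
```

```text
eef_pos: [596.5, -91.7, 35.5]
wrist_force: [-1.7, -0.7, 0.0]
```

```bash
python3 -m jog '[{"grip":0,"dx":0.05,"dy":0,"dz":0,"spin":0},{"grip":0,"dx":0.1,"dy":0,"dz":0,"spin":0}]' | grep -E "pos|force"
```

```text
eef_pos: [597.5, -91.7, 35.4]
wrist_force: [-1.4, -0.9, 0.2]
```

```bash
python3 -m jog '[{"grip":0,"dx":0.05,"dy":0,"dz":0,"spin":0},{"grip":0,"dx":0.1,"dy":0,"dz":0,"spin":0}]' | grep -E "pos|force"; python3 - <<'E'
from h import *
c=cam('side'); save(c,'side6.png',(260,170,360,250),7)
E
```

```text
eef_pos: [598.2, -91.6, 35.4]
wrist_force: [-6.5, -0.3, 3.3]
```

View pics/side6.png

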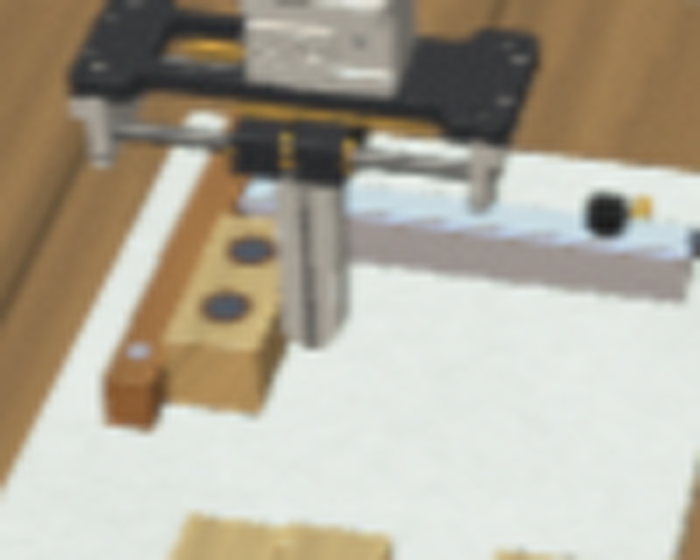

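The blank lies along the fence, between crop (165,400) and (240,215), with no visible gap. The force rose to about 6 N on contact. Next I move to its +y end.

```bash
python3 -m jog '[{"grip":0,"dx":-0.5,"dy":0,"dz":0,"spin":0},{"grip":0,"dx":-1.5,"dy":0,"dz":0,"spin":0},{"grip":0,"dx":-2,"dy":-4,"dz":0,"spin":0},{"grip":0,"dx":-2,"dy":-7,"dz":1,"spin":0},{"grip":0,"dx":0,"dy":-8,"dz":5,"spin":0},{"grip":0,"dx":3.2,"dy":-8,"dz":8,"spin":0},{"grip":0,"dx":3.2,"dy":-8,"dz":8,"spin":0},{"grip":0,"dx":3.2,"dy":-5,"dz":8,"spin":0},{"grip":0,"dx":3.2,"dy":-2,"dz":8,"spin":0},{"grip":0,"dx":3.2,"dy":-0.6,"dz":8,"spin":0},{"grip":0,"dx":3.2,"dy":0,"dz":8,"spin":0},{"grip":0,"dx":3.2,"dy":0,"dz":8,"spin":0},{"grip":0,"dx":3.2,"dy":0,"dz":8,"spin":0}]'
python3 - <<'E'
from h import *
import time
def avg(n=10):
    F=[]
    for _ in range(n): viewer.camera('top'); F.append(monitor.read_state()['wrist_force'])
    return np.mean(F,0).round(2),np.std(F,0).round(2)
print(avg(10)); delta([631,-30,36],-.014)
c=cam('side'); save(c,'side7.png',(260,170,360,250),7)
E
```

```text
clock: 16.35
eef_pos: [632.0, -12.2, 36.5]
eef_rot: [-1.571, -0.002, -0.014]
wrist_force: [-0.1, -0.4, -0.8]
finger_gap: 0.6
(array([-0.05, -0.14,  0.12]), array([0.51, 0.46, 0.38]))
delta cm [-0.031 -0.055 -1.787] spin 0.02 F [ 0.35 -0.88  0.81] 16.85
```

View pics/side7.png

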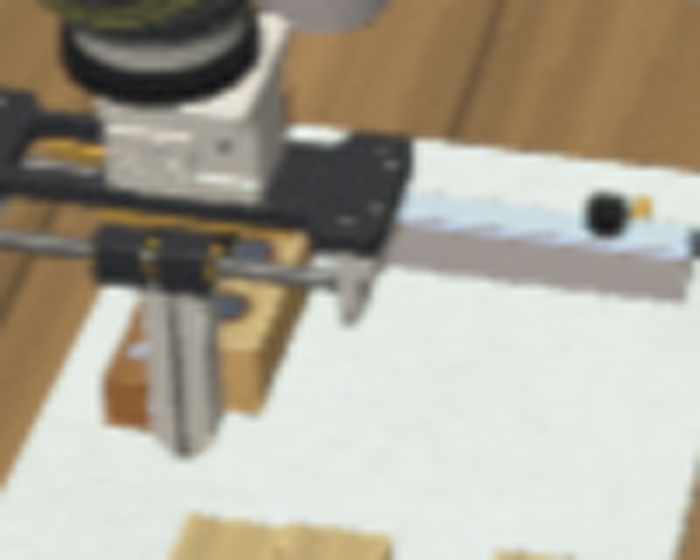

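Fingers stand in front of the blank's +y end, at crop (185,450). The force offset is about zero, with 0.5 N noise.

```bash
python3 -m jog '[{"grip":0,"dx":0,"dy":0,"dz":-1,"spin":0},{"grip":0,"dx":0,"dy":0,"dz":-1.8,"spin":0},{"grip":0,"dx":0,"dy":0,"dz":-2.1,"spin":0},{"grip":0,"dx":0,"dy":0,"dz":-2.4,"spin":0},{"grip":0,"dx":0,"dy":0,"dz":-2.6,"spin":0},{"grip":0,"dx":0.01,"dy":0,"dz":-2.8,"spin":0},{"grip":0,"dx":0.01,"dy":0,"dz":-3.1,"spin":0},{"grip":0,"dx":0.02,"dy":0,"dz":-3.4,"spin":0},{"grip":0,"dx":0.02,"dy":0,"dz":-3.6,"spin":0},{"grip":0,"dx":0.03,"dy":0,"dz":-3.75,"spin":0}]'|grep -E "pos|force"
python3 -m jog '[{"grip":0,"dx":0,"dy":0,"dz":-0.1,"spin":0},{"grip":0,"dx":0,"dy":0,"dz":-0.2,"spin":0}]'|grep -E "pos|force"
python3 -m jog '[{"grip":0,"dx":0,"dy":0,"dz":-0.1,"spin":0},{"grip":0,"dx":0,"dy":0,"dz":-0.15,"spin":0}]'|grep -E "pos|force"
```

```text
eef_pos: [631.3, -49.8, 35.4]
wrist_force: [-1.1, 2.0, -0.3]
eef_pos: [631.4, -51.8, 35.4]
wrist_force: [-0.4, 1.3, -0.1]
eef_pos: [631.3, -53.2, 35.4]
wrist_force: [-0.6, 0.3, -2.3]
```

```bash
python3 -m jog '[{"grip":0,"dx":0,"dy":0,"dz":-0.04,"spin":0},{"grip":0,"dx":0,"dy":0,"dz":-0.08,"spin":0}]'|grep -E "pos|force"
```

```text
eef_pos: [631.3, -54.0, 35.5]
wrist_force: [-0.3, 0.3, -1.1]
```

```bash
python3 -m jog '[{"grip":0,"dx":0,"dy":0,"dz":-0.04,"spin":0},{"grip":0,"dx":0,"dy":0,"dz":-0.08,"spin":0}]'|grep -E "pos|force"
```

```text
eef_pos: [631.3, -54.8, 35.5]
wrist_force: [-0.4, 1.3, 0.0]
```

```bash
cat > gate <<'E'
#!/usr/bin/env python3
# print pos/force; fail if y force exceeds 2.8 N
import sys,re
t=sys.stdin.read(); p=[re.findall(r'[-\d.]+',l.split(':')[1]) for l in t.splitlines() if 'pos' in l or 'force' in l]
print(p); sys.exit(float(p[1][1])>2.8)
E
chmod +x gate
python3 -m jog '[{"grip":0,"dx":0,"dy":0,"dz":-0.02,"spin":0},{"grip":0,"dx":0,"dy":0,"dz":-0.04,"spin":0}]'|./gate &&
python3 -m jog '[{"grip":0,"dx":0,"dy":0,"dz":-0.02,"spin":0},{"grip":0,"dx":0,"dy":0,"dz":-0.04,"spin":0}]'|./gate &&
python3 -m jog '[{"grip":0,"dx":0,"dy":0,"dz":-0.02,"spin":0},{"grip":0,"dx":0,"dy":0,"dz":-0.04,"spin":0}]'|./gate &&
python3 -m jog '[{"grip":0,"dx":0,"dy":0,"dz":-0.02,"spin":0},{"grip":0,"dx":0,"dy":0,"dz":-0.04,"spin":0}]'|./gate &&
python3 -m jog '[{"grip":0,"dx":0,"dy":0,"dz":-0.02,"spin":0},{"grip":0,"dx":0,"dy":0,"dz":-0.04,"spin":0}]'|./gate &&
python3 -m jog '[{"grip":0,"dx":0,"dy":0,"dz":-0.02,"spin":0},{"grip":0,"dx":0,"dy":0,"dz":-0.04,"spin":0}]'|./gate &&
python3 -m jog '[{"grip":0,"dx":0,"dy":0,"dz":-0.02,"spin":0},{"grip":0,"dx":0,"dy":0,"dz":-0.04,"spin":0}]'|./gate &&
python3 -m jog '[{"grip":0,"dx":0,"dy":0,"dz":-0.02,"spin":0},{"grip":0,"dx":0,"dy":0,"dz":-0.04,"spin":0}]'|./gate &&
python3 -m jog '[{"grip":0,"dx":0,"dy":0,"dz":-0.02,"spin":0},{"grip":0,"dx":0,"dy":0,"dz":-0.04,"spin":0}]'|./gate &&
python3 -m jog '[{"grip":0,"dx":0,"dy":0,"dz":-0.02,"spin":0},{"grip":0,"dx":0,"dy":0,"dz":-0.04,"spin":0}]'|./gate; echo $?
```

```text
[['631.3', '-55.2', '35.5'], ['0.6', '0.9', '-1.1']]
[['631.3', '-55.5', '35.5'], ['-0.0', '0.3', '0.2']]
[['631.3', '-56.0', '35.5'], ['0.3', '0.3', '0.1']]
[['631.3', '-56.4', '35.5'], ['0.2', '0.8', '-0.2']]
[['631.3', '-56.7', '35.4'], ['-0.4', '1.1', '1.4']]
[['631.2', '-57.1', '35.5'], ['0.1', '2.2', '0.6']]
[['631.2', '-57.6', '35.4'], ['-0.2', '1.3', '1.2']]
[['631.3', '-57.9', '35.5'], ['0.4', '1.7', '1.6']]
[['631.2', '-58.3', '35.5'], ['-0.0', '0.9', '0.9']]
[['631.3', '-58.6', '35.5'], ['0.7', '3.4', '1.0']]
1
```

```bash
cat >> h.py <<'E'
def avg(n=6):
    F=[];P=[]
    for _ in range(n): viewer.camera('top'); s=monitor.read_state(); F.append(s['wrist_force']);P.append(s['eef_pos'])
    print(np.mean(P,0).round(2),np.mean(F,0).round(2),np.std(F,0).round(2),s['clock'])
E
python3 -c "
from h import *
avg()"
python3 -m jog '[{"grip":0,"dx":0,"dy":0,"dz":-0.015,"spin":0},{"grip":0,"dx":0,"dy":0,"dz":-0.015,"spin":0}]'|./gate
python3 -c "
from h import *
avg()"
```

```text
[631.25 -58.55  35.47] [0.16 3.32 1.41] [0.38 0.5  0.31] 21.95
[['631.3', '-58.6', '35.4'], ['0.2', '5.3', '1.0']]
[631.27 -58.59  35.47] [0.5  5.45 1.63] [0.36 0.66 0.53] 22.5
```

```bash
python3 -m jog '[{"grip":0,"dx":0,"dy":0,"dz":-0.004,"spin":0},{"grip":0,"dx":0,"dy":0,"dz":-0.004,"spin":0}]'
python3 -c "
from h import *
avg(16)"
```

```text
clock: 22.75
eef_pos: [631.2, -58.6, 35.5]
eef_rot: [-1.57, -0.0, -0.013]
wrist_force: [0.8, 5.1, 1.7]
finger_gap: 0.2
[631.25 -58.6   35.47] [-0.09  5.65  1.55] [0.55 0.55 0.42] 23.55
```

Pressed at about 5.7 N for over 0.5 s. I'll back off and check by feel that it is still on the fence.

```bash
python3 -m jog '[{"grip":0,"dx":0,"dy":0,"dz":0.2,"spin":0},{"grip":0,"dx":0,"dy":0,"dz":1.5,"spin":0},{"grip":0,"dx":0,"dy":-4,"dz":2,"spin":0},{"grip":0,"dx":0,"dy":-8,"dz":2,"spin":0},{"grip":0,"dx":-5.6,"dy":-8,"dz":-0.5,"spin":0},{"grip":0,"dx":-5.6,"dy":-8,"dz":-5.2,"spin":0},{"grip":0,"dx":-5.6,"dy":-8,"dz":-5.2,"spin":0},{"grip":0,"dx":-5.6,"dy":-5,"dz":-5.2,"spin":0},{"grip":0,"dx":-5.6,"dy":-2,"dz":-5.2,"spin":0},{"grip":0,"dx":-5.6,"dy":-0.6,"dz":-5.2,"spin":0},{"grip":0,"dx":-5.6,"dy":0,"dz":-5.2,"spin":0},{"grip":0,"dx":-5.0,"dy":0,"dz":-5.2,"spin":0},{"grip":0,"dx":-4.4,"dy":0,"dz":-5.2,"spin":0},{"grip":0,"dx":-4,"dy":0,"dz":-5.2,"spin":0},{"grip":0,"dx":-3.7,"dy":0,"dz":-5.2,"spin":0},{"grip":0,"dx":-3.6,"dy":0,"dz":-5.2,"spin":0}]'
python3 - <<'E'
from h import *
c=cam('side'); save(c,'side8.png',(260,170,360,250),7); avg(6)
E
```

```text
clock: 25.55
eef_pos: [594.7, -110.5, 35.5]
eef_rot: [-1.571, -0.0, -0.014]
wrist_force: [-0.1, -0.4, -0.9]
finger_gap: 0.6
[ 594.45 -110.45   35.45] [ 0.1   0.11 -0.15] [0.35 0.39 0.52] 25.9
```

View pics/side8.png

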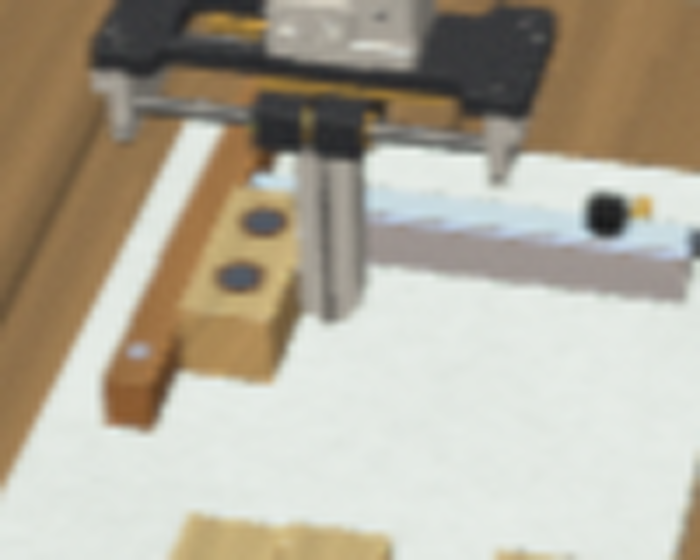

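The blank sits in the corner, beside the fence and up to the stop at crop (250,190), with the fingers free beside it. That was the 12th and last picture; from here I use feel.

```bash
sed 's/float(p\[1\]\[1\])>2.8/float(p[1][0])<-2.2/' gate > gatex; chmod +x gatex
python3 -m jog '[{"grip":0,"dx":0.1,"dy":0,"dz":0,"spin":0},{"grip":0,"dx":0.2,"dy":0,"dz":0,"spin":0}]'|./gatex &&
python3 -m jog '[{"grip":0,"dx":0.03,"dy":0,"dz":0,"spin":0},{"grip":0,"dx":0.05,"dy":0,"dz":0,"spin":0}]'|./gatex &&
python3 -m jog '[{"grip":0,"dx":0.02,"dy":0,"dz":0,"spin":0},{"grip":0,"dx":0.03,"dy":0,"dz":0,"spin":0}]'|./gatex &&
python3 -m jog '[{"grip":0,"dx":0.02,"dy":0,"dz":0,"spin":0},{"grip":0,"dx":0.03,"dy":0,"dz":0,"spin":0}]'|./gatex &&
python3 -m jog '[{"grip":0,"dx":0.02,"dy":0,"dz":0,"spin":0},{"grip":0,"dx":0.03,"dy":0,"dz":0,"spin":0}]'|./gatex &&
python3 -m jog '[{"grip":0,"dx":0.02,"dy":0,"dz":0,"spin":0},{"grip":0,"dx":0.03,"dy":0,"dz":0,"spin":0}]'|./gatex
python3 -c "
from h import *
avg(6)"
```

```text
[['596.6', '-110.4', '35.5'], ['-0.5', '-0.3', '0.2']]
[['597.0', '-110.5', '35.4'], ['0.6', '0.0', '0.0']]
[['597.3', '-110.5', '35.5'], ['-0.5', '0.1', '0.1']]
[['597.6', '-110.5', '35.4'], ['-0.1', '0.2', '0.1']]
[['597.8', '-110.5', '35.5'], ['-1.6', '0.5', '1.0']]
[['597.8', '-110.5', '35.4'], ['-6.6', '0.7', '3.2']]
[ 597.83 -110.47   35.44] [-5.38  0.46  3.72] [0.61 0.7  0.23] 27.7
```

```bash
python3 -m jog '[{"grip":0,"dx":-0.2,"dy":0,"dz":0,"spin":0},{"grip":0,"dx":-1.5,"dy":0,"dz":0,"spin":0},{"grip":0,"dx":-2,"dy":-4,"dz":0,"spin":0},{"grip":0,"dx":-2,"dy":-7,"dz":1,"spin":0},{"grip":0,"dx":0,"dy":-8,"dz":5,"spin":0},{"grip":0,"dx":3.25,"dy":-8,"dz":7.5,"spin":0},{"grip":0,"dx":3.25,"dy":-8,"dz":7.5,"spin":0},{"grip":0,"dx":3.25,"dy":-5,"dz":7.5,"spin":0},{"grip":0,"dx":3.25,"dy":-2,"dz":7.5,"spin":0},{"grip":0,"dx":3.25,"dy":-0.6,"dz":7.5,"spin":0},{"grip":0,"dx":3.25,"dy":0,"dz":7.5,"spin":0},{"grip":0,"dx":3.25,"dy":0,"dz":6.5,"spin":0},{"grip":0,"dx":3.25,"dy":0,"dz":6,"spin":0},{"grip":0,"dx":3.25,"dy":0,"dz":5.6,"spin":0},{"grip":0,"dx":3.25,"dy":0,"dz":5.4,"spin":0},{"grip":0,"dx":3.25,"dy":0,"dz":5.3,"spin":0}]'
python3 -c "
from h import *
avg(4)"
```

```text
clock: 29.7
eef_pos: [631.5, -58.0, 35.5]
eef_rot: [-1.571, -0.0, -0.014]
wrist_force: [0.7, 0.0, -0.3]
finger_gap: 0.5
[631.45 -57.9   35.47] [-0.33 -0.18 -0.16] [0.79 0.21 0.28] 29.9
```

```bash

python3 -m jog '[{"grip":0,"dx":0,"dy":0,"dz":-0.02,"spin":0},{"grip":0,"dx":0,"dy":0,"dz":-0.03,"spin":0}]'|./gate &&
python3 -m jog '[{"grip":0,"dx":0,"dy":0,"dz":-0.01,"spin":0},{"grip":0,"dx":0,"dy":0,"dz":-0.02,"spin":0}]'|./gate &&
python3 -m jog '[{"grip":0,"dx":0,"dy":0,"dz":-0.01,"spin":0},{"grip":0,"dx":0,"dy":0,"dz":-0.02,"spin":0}]'|./gate &&
python3 -m jog '[{"grip":0,"dx":0,"dy":0,"dz":-0.01,"spin":0},{"grip":0,"dx":0,"dy":0,"dz":-0.02,"spin":0}]'|./gate &&
python3 -m jog '[{"grip":0,"dx":0,"dy":0,"dz":-0.01,"spin":0},{"grip":0,"dx":0,"dy":0,"dz":-0.02,"spin":0}]'|./gate
python3 -c "
from h import *
avg(5)"
```

```text
[['631.4', '-58.2', '35.4'], ['0.4', '-0.2', '0.6']]
[['631.4', '-58.4', '35.4'], ['0.3', '0.6', '1.0']]
[['631.4', '-58.5', '35.4'], ['0.5', '1.4', '0.4']]
[['631.4', '-58.6', '35.4'], ['0.5', '3.8', '0.7']]
[631.42 -58.56  35.45] [-0.01  4.24  0.47] [0.52 0.43 0.24] 31.15
```

```bash

python3 -m jog '[{"grip":0,"dx":0,"dy":0,"dz":-0.006,"spin":0},{"grip":0,"dx":0,"dy":0,"dz":-0.012,"spin":0}]'|./gate
python3 -c "
from h import *
avg(14)"
```

```text
[['631.4', '-58.6', '35.5'], ['-0.2', '5.6', '1.4']]
[631.43 -58.6   35.46] [-0.05  5.86  0.76] [0.5  0.42 0.56] 32.1
```

```bash

python3 -m jog '[{"grip":0,"dx":0,"dy":0,"dz":0.1,"spin":0},{"grip":0,"dx":0,"dy":0,"dz":0.6,"spin":0},{"grip":0,"dx":0,"dy":0,"dz":1.8,"spin":0},{"grip":0,"dx":0,"dy":-3,"dz":2,"spin":0},{"grip":0,"dx":0,"dy":-7,"dz":2,"spin":0},{"grip":0,"dx":0,"dy":-12,"dz":2,"spin":0},{"grip":0,"dx":-6,"dy":-14,"dz":8,"spin":0},{"grip":0,"dx":-12,"dy":-14,"dz":14,"spin":0},{"grip":0,"dx":-16,"dy":-14,"dz":20,"spin":0},{"grip":0,"dx":-20,"dy":-14,"dz":26,"spin":0},{"grip":0,"dx":-20,"dy":-14,"dz":30,"spin":0},{"grip":0,"dx":-20,"dy":-14,"dz":30,"spin":0},{"grip":0,"dx":-20,"dy":-14,"dz":30,"spin":0}]'
python3 - <<'E'
from h import *
np.set_printoptions(precision=1,suppress=True)
def dark(n):
    c=cam(n); save(c,n+'9.png'); im=cv2.resize(c['color'],None,fx=4,fy=4,interpolation=cv2.INTER_CUBIC)
    m=(im.max(2)<120).astype('uint8'); k,_,st,ce=cv2.connectedComponentsWithStats(m)
    P=np.array([unc(ce[i],(0,0),4) for i in range(1,k) if 150<st[i,4]<1500]); W=ray(c,P,53)
    return [w for w in W if 600<w[0]<660 and -180<w[1]<-50]
print(dark('top'),dark('side'))
# before/after difference over board, stop and row in the top image
a=cv2.imread('pics/top9.png'); b=cv2.resize(cv2.imread('pics/top0.png'),(640,480),interpolation=cv2.INTER_AREA)
d=cv2.absdiff(a,b).max(2)[170:290,240:430]>60
k,_,st,_=cv2.connectedComponentsWithStats(d.astype('uint8')); print([s for s in st[1:].tolist() if s[4]>6])
E
```

```text
clock: 33.72
eef_pos: [434.3, 246.0, 175.6]
eef_rot: [-1.571, -0.0, -0.01]
wrist_force: [0.1, -0.9, -0.6]
finger_gap: 0.6
[array([629.6, -91.8,  53. ]), array([ 628.9, -131.6,   53. ])] [array([ 629.2, -137.1,   53. ]), array([629.6, -97.2,  53. ])]
[[110, 29, 32, 14, 422], [30, 69, 33, 14, 393], [0, 98, 11, 22, 93]]
```

```bash
python3 -c "
from h import *
print(ticket.sign_off())"
```

```text
the job is handed in; nothing more can be done
None
```

The bored blank, third from the fence in the row, is seated in the corner, and the job was handed in at about 34 s of the 72 s. I pushed it out of the row with closed fingers, then sideways to the fence, then along the fence to the plate.

**Pressing:** I pressed the end against the plate twice. The first press was about 5.7 N for 0.8 s. After that I checked the fence side by feel, which put 5–6.6 N on the blank sideways. The second press averaged 5.9 N for 0.7 s. No force reading along the press passed about 6 N, though I read it only at the end of each step and during holds.

**Last checks:**
- **Fence:** contact came at the same place after pressing as before.
- **Stop:** plate contact came at the same position in both presses, so the stop did not move.
- **Angle:** the hole line is parallel to the board within measurement.
- **Other things on the board:** a before/after image comparison of the board area shows changes only where the blank left, where it now is, and where the arm stands. I did not run that comparison on the rest of the bench.

**Disagreements:**
- The two cameras put the blank about 5 mm apart along y, as they did throughout, so I set the seating by feel.
- One move was refused because its rows left out fields. Nothing moved, and I sent it again with all of them.
- Three 2 mm creep steps toward the fence went through a shell loop, not as individually typed calls. I typed the rest.

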